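# Seat a new PEEK bar against the posts of a mill pallet

## Task

Get the mill's pallet ready for its next bar: take the short stub of the last bar out of the seat and put it in the blue offcut bin, then bring the long bar home, sliding it flat on the plate and never lifting it. First bring the heel end of the still slanted bar up against the heel post, swing the bar round on that post, heel kept against it, until it lies against both headed posts, and push it endwise until its heel also meets the plain end stop pin. Leave the loose tools and the jar where they are.

Things in the scene. Friction and masses are not known exactly. Their poses are not given: they have to be found in the camera images.
- pallet: Fixed aluminium plate, 410 x 270 x 15 mm, top 15 mm above the table. Origin on the table under the seat's centre; x runs along the seat from heel to toe end, y from the seat to the headed posts, z up; plate spans x -190..220, y -200..70 mm. The seated bar has its centre at x = y = 0 and axes parallel to these. Heel end lies to the robot's left, posts away from the robot, turned up to 0.3 rad.
- heel_post (a point): Heel post: steel post of 20 mm diameter with a dark head of 30 mm diameter, fixed in the pallet at x -60, y +28 mm. The point is on its axis at the plate's top face. The head's underside is 24 mm and its top 31 mm above the plate, so it overhangs the bar's top edge by 5 mm with 4 mm to spare.
- far_post (a point): Far post: the same kind of headed post at pallet x +70, y +28 mm; point on its axis at the plate's top face. Beyond it, past the toe end of the seat, a fixed strap clamp is parked on the pallet, dark strap on a stud, up to 50 mm above the plate, filling pallet x 184..212, y -30..55 mm.
- end_stop (a point): Plain end stop pin without head, 12 mm thick, 22 mm high, at pallet x -106, y +11 mm; point on its axis at the plate's top face. The seated bar's heel end face touches it. While the bar is slanted against the heel post, the pin keeps its heel 10 to 25 mm short of home. Past it a second fixed strap clamp is parked on the pallet, up to 50 mm above the plate, filling pallet x -182..-145, y -40..45 mm.
- bar: The new bar: beige PEEK plastic, 200 x 36 x 20 mm, 0.13 to 0.28 kg, loose on the plate. Origin at the centre of its underside, x along its length pointing from its heel end (x -100 mm) to its toe end (x +100 mm), y across it (its +y face goes against the posts), z up. It starts slanted on the plate before the seat, its toe swung 0.44 to 0.72 rad towards the robot.
- stub: Stub of the last bar: beige PEEK, 46 x 36 x 20 mm, 44 g, loose, lying in the seat between the two headed posts about along the seat. Origin at the centre of its underside, x along its 46 mm length, z up.
- bin: Blue offcut bin, open on top, fixed, 160 x 130 mm outside and 45 mm high, walls and floor 4 to 5 mm; it stands on the robot's left or right of the pallet, changing places with the bur block. Origin at the centre of its underside, 160 mm side along x.
- burs: Black bur block, fixed, 150 x 100 mm, 66 mm high over the burs, standing on the other side of the pallet from the bin. Origin at the centre of its underside.
- hexkey: Bystander: dark steel L-shaped hex key, 6 mm thick, 90 x 28 mm, lying loose on the plate near the heel-side near corner. Origin at the middle of its long leg, which runs along its y axis.
- jar: Bystander: small white jar with red cap, 34 mm diameter, 42 mm high, standing loose on the plate near the toe-side near corner. Origin at the centre of its underside.
- caliper: Bystander: steel and black caliper, 235 mm long, 14 mm high, lying loose on the table at the front left. Origin at the middle of its beam, which runs along its x axis.
- driver: Bystander: red-handled screwdriver, 190 mm long, lying loose on the table at the front right, about along its x axis.
Not all that is in view belongs to the job. There is more than one size of the bin; the one meant has the size given above.

How it is judged (in metres and radians):
On the way, in this order (a step that is already met when the one before it is completed fails the run):
1. the heel of the still slanted bar (more than 0.18 rad) is against the heel post (gap under 3 mm) (y of heel_post in the frame of bar between 0 and 0.031 m and x of heel_post in the frame of bar between -0.108 and -0.035 m and angle between the x axis of bar and the x axis of pallet, either way round above 0.18 rad), for 0.1 s.
2. the bar is swung most of the way (0.04 to 0.17 rad short of line) with its heel still against the heel post (gap under 5 mm) (y of heel_post in the frame of bar between 0 and 0.033 m and x of heel_post in the frame of bar between -0.108 and -0.035 m and angle between the x axis of bar and the x axis of pallet, either way round between 0.04 and 0.17 rad), for 0.1 s.
At the end, for the whole second after the job is handed in: The bar lies flat on the plate at rest, its side within 2.5 mm of both headed posts and its heel end within 3 mm of the end stop pin; the stub lies at rest inside the blue bin; nothing is held (y of heel_post in the frame of bar between 0.026 and 0.0305 m and y of far_post in the frame of bar between 0.026 and 0.0305 m and x of end_stop in the frame of bar between -0.109 and -0.103 m and x of far_post in the frame of bar above 0.05 m and angle between the x axis of bar and the x axis of pallet, either way round below 0.03 rad and height (world z) of bar between 0.011 and 0.018 m and linear speed of each of bar, stub below 0.01 m/s and x of stub in the frame of bin between -0.075 and 0.075 m and y of stub in the frame of bin between -0.06 and 0.06 m and height (world z) of stub below 0.04 m); the robot touches nothing.
It fails at once if the bar is lifted or tipped off the plate (more than 8 mm or 0.15 rad) (height (world z) of bar above 0.023 m or angle between bar's own z axis and vertical above 0.15 rad).
It fails at once if the hex key, jar, caliper or screwdriver is moved by more than 20 mm, or the jar tipped (distance of any of hexkey, jar, caliper, driver from where it was at the start of the episode above 0.02 m or angle between jar's own z axis and vertical above 0.5 rad).
It also fails if it takes over 69 s, if anything falls off the work surface, if the arm or the gripper's body presses on something with over 40 N, if the wrist force passes 120 N, or if a joint passes its speed limit or range.

## Robot

A 6-joint arm with a two-finger parallel gripper is mounted at the origin on the work surface. World frame = base frame: x ahead of the robot, y to its left, z up, the work surface at z = 0. Lengths are in mm, angles in degrees, forces in N, time in s.
With the tool pointing down it reaches from about 350 to 850 mm from the base axis. Payload 8.1 kg.
Tool frame: the origin (TCP) lies on the centre line of the jaws, within the pads' length; the fingertips stand 8 mm ahead of it and the grasp point (between the pads) lies 11 mm behind it; x points along the fingers, z is the direction in which the jaws open and shut, and the axes are right-handed (so a half turn about x gives the same grasp; the last joint's range is limited). The gripper opens to 85 mm and grips with 20 to 120 N. Pads are 22 mm wide; open, the fingers measure 114 mm over their backs; the gripper's body (76 mm by 85 mm) begins 54 mm behind the grasp point. The pads swing forward as they close: fully open they stand 13 mm farther back than shut.
Start: joints at [-74.049, 7.471, 85.268, -0, 87.261, -4.893], TCP at [213.517, -560.728, 239.292] pointing down, gripper open.
Joint ranges: [-169.43, 169.43], [-51.17, 129.36], [1.28, 143.12], [-76.62, 256.62], [0, 156.53], [-152.29, 152.29]. Speed limits (degrees/s): [136.94, 136.94, 159.86, 180, 180, 180].

## Interface

Orientations are given as [roll, pitch, yaw] about the fixed x, y, z axes, in that order (R = Rz(yaw) Ry(pitch) Rx(roll)).
In Python, from bench import r, vision, order gives the robot as it stands. The module is installed in compiled form; this text tells all that it offers.
- The arm moves only by the shell command python3 -m jog 'ROWS' [FORCE]. ROWS is JSON, a list of rows, each a list of 3 entries, a list of its own where there are three numbers: the shift along the world's x, y, z in m, then the turn, a rotation vector about the world's x, y, z in rad, then the opening, from -1 (shut) to 1 (fully open). A call has 1 to 5 rows; each row is the pose to reach, as a shift and turn from the pose commanded when the call began; what a row does not reach only later rows make up. A row lasts 1/12 s, in which the tool goes at most 41.7 mm and 7.16 degrees, less where a joint would pass 70% of its speed; a pose out of reach is approached as far as the arm can. A call with a gripper value outside its range is refused whole. The fingers move at their own pace and stop on an object; FORCE is the grip in N (left out, the last holds). Time passes only in rows, so rows that repeat a pose let the fingers close. It gives the time, the measured TCP pose, the force and the opening at its end, in the units of the state.
- r.sense(): the state, without advancing time (a new reading comes with each control period).
- vision.snapshot(name): name is "scene" or "top" or "wrist"; returns the picture (384x512x3 uint8, red, green, blue); there is no depth.
- vision.camera_model(name): a dict with "fov_y" (degrees; the focal length in pixels is half the picture's height over the tangent of half this angle, whatever the lens; pixels are square), "cx", "cy" (the principal point, pixels), "D" ([k1, k2, p1, p2, k3] as OpenCV has them; the pictures are not rectified), "world_to_cam" (4x4, takes a point from world to camera coordinates). Camera axes: x right, y down, z forward; pixel columns grow to the right and rows downward; lengths in mm; the calibration is good to about 2 mm. A picture is of the moment at which its call begins: read the wrist's pose just before it. camera_model takes no time and is no camera call; for the wrist camera it gives the pose at the moment of the call.
- order.hand_in(): hands the job in, once; it reports no verdict.
The state is a dict: "time": time; "joint_pos": joint angles; "qd": joint speeds; "joint_efforts": joint torques, N m; "tool_pos": TCP position; "tcp_rot": TCP orientation; "ft_force": force on the tool from outside, world axes, zero at the start; "wrist_torque": the same for the moment, N m; "finger_gap": finger opening in mm.
Only numpy, scipy, OpenCV 4.12 (cv2) and the standard library are available. Lean on these libraries where they do the work, as an engineer would, in place of code of your own. Each camera call takes 0.05 s, during which the arm holds its last target.

## Working session

There is one attempt and no reset: what is moved stays moved. The work goes in short steps, Python scripts to look and compute and a shell command to move; the robot and the scene stay as the last step left them, time stands still between calls to the robot, and variables do not carry over. Pictures are saved under pics/ and viewed, and the job is handed in when it is done.

```bash
mkdir -p pics; ls
python3 - <<'E'
from bench import r,vision,order
import cv2,numpy as np
s=r.sense();print(s)
for n in("scene","top"):
    im=vision.snapshot(n);cv2.imwrite(f"pics/{n}0.png",im[:,:,::-1])
    m=vision.camera_model(n);print(n,m)
print(vision.camera_model("wrist"))
E
```

```text
pics
{'time': 0.0, 'joint_pos': array([-7.40488811e+01,  7.51634432e+00,  8.53293206e+01, -1.67167452e-03,
        8.72615091e+01, -4.89402179e+00]), 'qd': array([ 0.03970484,  0.13560902, -0.11496633,  0.04005149,  0.00338064,
        0.00523756]), 'joint_efforts': array([-9.70478577e-04, -5.69403541e+01, -5.00549054e+01, -6.87056090e-04,
        1.49675715e-02, -2.92745847e-05]), 'tool_pos': array([ 213.35966586, -560.20870605,  238.23113585]), 'tcp_rot': array([175.99849051,  89.892813  , 106.84371266]), 'ft_force': array([-0.35533106, -0.07910365,  0.2096935 ]), 'wrist_torque': array([-0.00137289,  0.0280913 ,  0.0071809 ]), 'finger_gap': 85.19157066932556}
scene {'fov_y': 51.725899292316114, 'cx': 256.64379052769846, 'cy': 200.65927307119512, 'D': array([-0.04223608,  0.        ,  0.        ,  0.        ,  0.        ]), 'world_to_cam': array([[-4.35356959e-01,  9.00254604e-01, -2.44268752e-03,
         3.06785234e+02],
       [ 5.53431621e-01,  2.65493711e-01, -7.89446978e-01,
        -2.26790440e+02],
       [-7.10054758e-01, -3.45043096e-01, -6.13813899e-01,
         1.5090219
[... 432 characters left out ...]
072145e+02],
       [ 1.23089460e-01,  3.07882423e-02, -9.91917874e-01,
         1.07620999e+03],
       [ 0.00000000e+00,  0.00000000e+00,  0.00000000e+00,
         1.00000000e+00]])}
{'fov_y': 71.52635765813969, 'cx': 257.41042199144323, 'cy': 190.304896211495, 'D': array([-0.00453977,  0.        ,  0.        ,  0.        ,  0.        ]), 'world_to_cam': array([[ 3.56172396e-01, -9.34419464e-01, -1.22046330e-03,
        -5.99415017e+02],
       [-8.91497937e-01, -3.40202742e-01,  2.99154681e-01,
        -3.91320225e+01],
       [-2.79951161e-01, -1.05462599e-01, -9.54203850e-01,
         3.79368343e+02],
       [ 0.00000000e+00,  0.00000000e+00,  0.00000000e+00,
         1.00000000e+00]])}
```

View pics/top0.png

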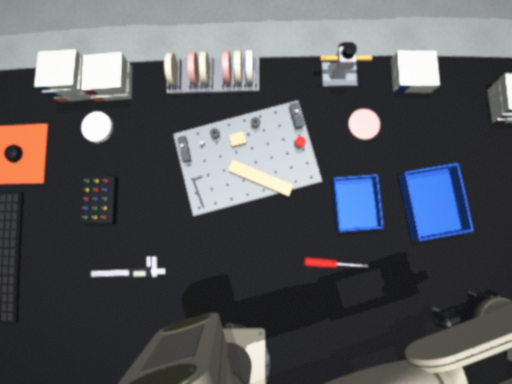

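View pics/scene0.png

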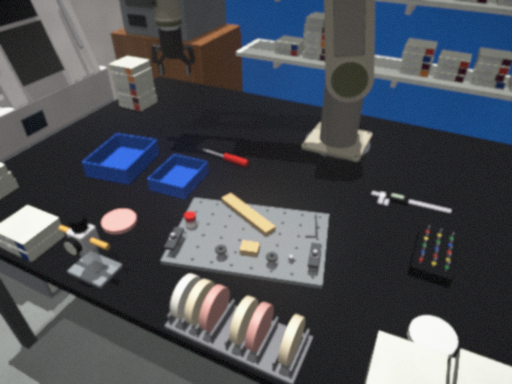

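The top view shows the pallet with corners at (174,134), (299,101), (322,181), (194,215). The posts are at (215,133) and (255,123), the stub at (238,139), and the bar runs from (230,167) to (291,189). There are two blue bins, at (358,203) and (436,203). The bur block is at (98,200). Next I measure roughly from both views.

```bash
cat > h.py <<'E'
import numpy as np,cv2
from bench import r,vision,order
def K(m):
    f=192/np.tan(np.radians(m["fov_y"]/2)); return np.array([[f,0,m["cx"]],[0,f,m["cy"]],[0,0,1.]])
def rays(m,px):
    p=cv2.undistortPoints(np.array(px,float).reshape(-1,1,2),K(m),m["D"]).reshape(-1,2)
    W=m["world_to_cam"];R=W[:3,:3];c=-R.T@W[:3,3]
    d=np.c_[p,np.ones(len(p))]@R
    return c,d
def plane(m,px,z):
    c,d=rays(m,px);return c+d*((z-c[2])/d[:,2])[:,None]
def proj(m,P):
    W=m["world_to_cam"];rv=cv2.Rodrigues(W[:3,:3])[0]
    return cv2.projectPoints(np.array(P,float).reshape(-1,3),rv,W[:3,3],K(m),m["D"])[0].reshape(-1,2)
def tri(m1,p1,m2,p2):
    c1,d1=rays(m1,[p1]);c2,d2=rays(m2,[p2]);d1=d1[0]/np.linalg.norm(d1[0]);d2=d2[0]/np.linalg.norm(d2[0])
    A=np.c_[d1,-d2];t=np.linalg.lstsq(A,c2-c1,rcond=None)[0]
    a=c1+t[0]*d1;b=c2+t[1]*d2;return (a+b)/2,np.linalg.norm(a-b)
def conts(mask,amin=50):
    cs=cv2.findContours(mask.astype(np.uint8),cv2.RETR_EXTERNAL,cv2.CHAIN_APPROX_NONE)[0]
    return sorted([c for c in cs if cv2.contourArea(c)>amin],key=lambda c:-cv2.contourArea(c))
E
python3 - <<'E'
from h import *
np.set_printoptions(precision=1,suppress=True)
for n in("top","scene"):
    im=cv2.imread(f"pics/{n}0.png");m=vision.camera_model(n)
    hsv=cv2.cvtColor(im,cv2.COLOR_BGR2HSV);H,S,V=hsv[...,0],hsv[...,1],hsv[...,2]
    for name,mk,z in(("blue",(H>100)&(H<125)&(S>120)&(V>90),45),("beige",(H>12)&(H<30)&(S>40)&(S<170)&(V>150),35)):
        for c in conts(mk,60 if name=="beige" else 800)[:4]:
            c=c.reshape(-1,2)
            W=plane(m,c,z)[:,:2]
            (cx,cy),(w,h),a=cv2.minAreaRect(W.astype(np.float32))
            print(n,name,"px",c.mean(0),"rect",cx,cy,w,h,a)
m=vision.camera_model("top")
print("pallet",plane(m,[(174,134),(299,101),(322,181),(194,215)],15),"\nposts",plane(m,[(215,133),(255,123)],46))
print("burs",plane(m,[(83,178),(115,178),(115,222),(83,222)],60))
E
```

```text
top blue px [438.1 201.5] rect 478.30279541015625 -631.9899291992188 215.95790100097656 183.64630126953125 8.950572967529297
top blue px [358.1 202.7] rect 478.41534423828125 -390.1764831542969 167.97271728515625 139.29197692871094 3.653698205947876
top beige px [257.3 179.1] rect 557.0094604492188 -100.37553405761719 199.880126953125 34.65946578979492 65.73722076416016
top beige px [237.3 139. ] rect 680.08740234375 -30.92635726928711 38.53754425048828 44.75914764404297 13.322293281555176
top beige px [329.   57.4] rect 942.96923828125 -324.5314636230469 57.49190139770508 17.250303268432617 89.25038146972656
top beige px [363.8  57.1] rect 943.6190185546875 -436.2867126464844 51.950958251953125 13.82829761505127 89.67076110839844
scene blue px [439.6 109.7] rect -393.652587890625 305.7790222167969 431.0508728027344 602.9095458984375 0.12350807338953018
scene blue px [440.3  32.7] rect -1710.906005859375 155.59951782226562 1444.708984375 1041.3875732421875 0.6285329461097717
scene blue px [271.7  16.4] rect -1486.54931640625 -896.4385375976562 1303.8079833984375 841.5753173828125 25.
[... 186 characters left out ...]
109375 -100.1952133178711 202.2564697265625 40.758140563964844 66.07278442382812
scene beige px [249.2 245.9] rect 683.0576171875 -30.936405181884766 39.86040496826172 48.41289138793945 13.576437950134277
scene beige px [286.6 347.4] rect 906.8946533203125 162.24000549316406 51.01544952392578 19.092119216918945 4.197874546051025
scene beige px [190.7 303.5] rect 903.3544311523438 -67.43047332763672 66.15442657470703 22.91874122619629 14.535962104797363
pallet [[ 706.5  171.2   15. ]
 [ 806.2 -226.3   15. ]
 [ 548.5 -289.9   15. ]
 [ 449.1  103.8   15. ]] 
posts [[697.3  35.6  46. ]
 [726.3 -87.2  46. ]]
burs [[562.6 441.3  60. ]
 [560.7 338.9  60. ]
 [427.4 333.9  60. ]
 [428.  434.8  60. ]]
```

The bin I want is the 160x130 one at (358,203); my rectangle there measures about 168x139. The other one, at (436,203), is about 216x184. The pallet is turned about -0.25 rad, and the bar's toe is swung about 0.67 rad towards the robot. Next I work out the tool axes before bringing the wrist camera in close.

Run:
```python
from h import *
from scipy.spatial.transform import Rotation as Ro
np.set_printoptions(precision=3,suppress=True)
s=r.sense();R=Ro.from_euler("xyz",s["tcp_rot"],degrees=True).as_matrix();print(R)
m=vision.camera_model("wrist");W=m["world_to_cam"];c=-W[:3,:3].T@W[:3,3];print(c,"rel tool",R.T@(c-s["tool_pos"]),"axis",W[2,:3],R.T@W[2,:3])
print("jaw angle",np.degrees(np.arctan2(R[1,2],R[0,2])))
```

```text
[[-0.     0.935  0.356]
 [ 0.002  0.356 -0.935]
 [-1.     0.    -0.002]]
[ 284.814 -533.409  372.97 ] rel tool [-134.62    76.339    0.106] axis [-0.28  -0.105 -0.954] [ 0.954 -0.299  0.001]
jaw angle -69.15791566441541
```

```bash
python3 -m jog '[[[0.025,0.033,0],[0,0,0.12],1],[[0.05,0.066,0],[0,0,0.24],1],[[0.075,0.1,0],[0,0,0.36],1],[[0.1,0.133,0],[0,0,0.48],1],[[0.125,0.166,0],[0,0,0.6],1]]' 40
python3 -m jog '[[[0.025,0.033,0],[0,0,0.12],1],[[0.05,0.066,0],[0,0,0.24],1],[[0.075,0.1,0],[0,0,0.36],1],[[0.1,0.133,0],[0,0,0.48],1],[[0.125,0.166,0],[0,0,0.6],1]]' 40
python3 -m jog '[[[0.025,0.033,0],[0,0,0.12],0.4],[[0.05,0.066,0],[0,0,0.254],0.4],[[0.075,0.1,0],[0,0,0.254],0.4],[[0.1,0.133,0],[0,0,0.254],0.4],[[0.125,0.166,-0.02],[0,0,0.254],0.4]]' 40
```

```text
time: 0.52
tool_pos: [339.0, -392.9, 238.7]
tcp_rot: [153.1, 90.0, 118.6]
ft_force: [0.3, -0.1, 0.7]
finger_gap: 85.0
time: 0.93
tool_pos: [464.1, -226.7, 239.0]
tcp_rot: [156.5, 90.0, 156.4]
ft_force: [0.2, -1.3, -0.1]
finger_gap: 85.1
time: 1.35
tool_pos: [589.0, -63.9, 224.8]
tcp_rot: [-23.1, 89.6, -9.0]
ft_force: [1.1, -1.2, 0.8]
finger_gap: 59.5
```

```bash
python3 -m jog '[[[0,0,0],[0,0,0],0.4],[[0,0,0],[0,0,0],0.4]]'
python3 - <<'E'
from h import *
import pickle
m=vision.camera_model("wrist");s=r.sense()
im=vision.snapshot("wrist");cv2.imwrite("pics/w1.png",im[:,:,::-1]);pickle.dump((m,s),open("w1.pkl","wb"));print(s["qd"],s["finger_gap"])
E
```

```text
time: 1.52
tool_pos: [585.6, -63.8, 218.9]
tcp_rot: [155.3, 89.8, 169.7]
ft_force: [-0.0, 0.5, -0.1]
finger_gap: 59.7
[-2.99929731 -2.41452289  0.11372062 -0.76244042  0.7402643  -1.01553869] 59.729670269108695
```

View pics/w1.png

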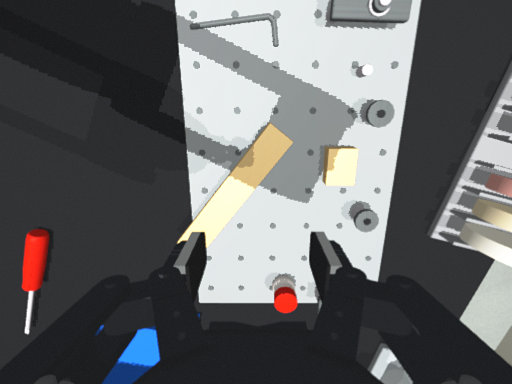

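The wrist view shows:
- Heel post head (379,113), far post head (367,219), end stop (366,70).
- Stub (340,167).
- Bar from (280,132) down to (190,240), with the toe hidden by a finger.
- Jar (285,292) and hex key (240,20).

Things that could be taken for the stub: the bar (235,190), and the pale discs in the rack (490,210). By size it is the block at (340,167).

```bash
cat > meas.py <<'E'
from h import *
import pickle,sys
np.set_printoptions(precision=1,suppress=True)
def beige(im):
    hsv=cv2.cvtColor(im,cv2.COLOR_BGR2HSV);H,S,V=[hsv[...,i].astype(int) for i in range(3)]
    return (H>10)&(H<32)&(S>50)&(V>70)
def beiges(im,amin=250): return conts(beige(im),amin)
def circ_dark(im,c,rad=16):
    x,y=c;g=cv2.cvtColor(im,cv2.COLOR_BGR2GRAY);sub=g[y-rad:y+rad,x-rad:x+rad]
    _,t=cv2.threshold(sub,0,255,cv2.THRESH_BINARY_INV+cv2.THRESH_OTSU)
    cs=conts(t>0,30)
    o=[]
    for k in cs[:2]:
        (u,v),q=cv2.minEnclosingCircle(k);o.append((round(u+x-rad,1),round(v+y-rad,1),round(q,1),cv2.contourArea(k)))
    return o
E
python3 - <<'E'
from meas import *
im=cv2.imread("pics/w1.png");m,s=pickle.load(open("w1.pkl","rb"))
for c in beiges(im):
    px=c.reshape(-1,2);rc=cv2.minAreaRect(c);print("px",rc)
    W=plane(m,px,35)[:,:2].astype(np.float32);print("  world35",cv2.minAreaRect(W))
for c in((379,113),(367,219)):print(circ_dark(im,c,20))
print(plane(m,[(379,113),(367,219)],46),plane(m,[(366,70)],37))
crop=cv2.resize(im[40:260,160:440],None,fx=2.8,fy=2.7,interpolation=cv2.INTER_CUBIC)[:600,:800];cv2.imwrite("pics/w1c.png",crop)
E
```

```text
px ((234.3880157470703, 191.49066162109375), (31.22457504272461, 153.0481719970703), 37.94769287109375)
  world35 ((559.4449462890625, -100.94210815429688), (199.54965209960938, 37.06643295288086), 66.0361328125)
px ((491.6981506347656, 212.55662536621094), (37.9115104675293, 21.016162872314453), 15.945395469665527)
  world35 ((888.5333862304688, -38.91639709472656), (26.99919319152832, 51.438026428222656), 83.13176727294922)
px ((331.8460998535156, 158.33509826660156), (25.280893325805664, 47.50326919555664), 41.53177261352539)
  world35 ((667.2072143554688, -26.15641212463379), (55.875064849853516, 31.757532119750977), 66.62931060791016)
[(376.2, 112.0, 17.3, 719.5)]
[(363.5, 215.5, 16.3, 595.5)]
[[697.9  37.3  46. ]
 [731.7 -85.5  46. ]] [[670.9  76.7  37. ]]
```

View pics/w1c.png

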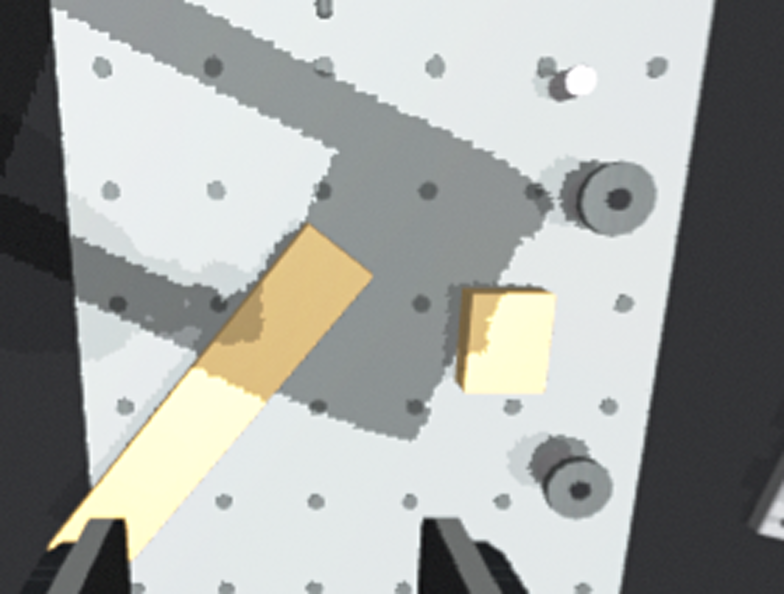

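The crop confirms the stub (511,342), a bare block with no mark, lying between the two heads. I refine the values, then move over the stub for the second view.

```bash
cat >> meas.py <<'E'
from scipy.spatial.transform import Rotation as Ro
def jaw(s):
    R=Ro.from_euler("xyz",s["tcp_rot"],degrees=True).as_matrix();return np.degrees(np.arctan2(R[1,2],R[0,2])),R
E
python3 - <<'E'
from meas import *
m,s=pickle.load(open("w1.pkl","rb"))
P=plane(m,[(380.7,113.3),(366.8,220.7)],46);print(P,np.linalg.norm(P[1]-P[0]),np.degrees(np.arctan2(*(P[1]-P[0])[[1,0]])))
print("stop",plane(m,[(367.5,69.6)],37))
T=plane(m,[(328.6,147.8),(357.9,148),(355.6,185.5),(327,185)],35);print(T,T.mean(0),[np.linalg.norm(T[i]-T[i-1]) for i in range(4)],np.degrees(np.arctan2(*(T[2]-T[1])[[1,0]])),np.degrees(np.arctan2(*(T[3]-T[0])[[1,0]])))
print("jaw",jaw(r.sense())[0],jaw(r.sense())[1][:,0],r.sense()["tool_pos"])
E
```

```text
[[699.9  37.4  46. ]
 [732.3 -87.7  46. ]] 129.2670639519249 -75.46585694646109
stop [[672.4  77.5  37. ]]
[[659.5 -14.   35. ]
 [693.4  -5.5  35. ]
 [707.3 -50.1  35. ]
 [672.6 -58.3  35. ]] [683.2 -32.   35. ] [np.float64(46.18846415616597), np.float64(34.93433387352293), np.float64(46.620306469066165), np.float64(35.61779390384834)] -72.72883393029164 -73.54478593802743
jaw 14.25634062426185 [-0.  0. -1.] [585.5 -65.3 220. ]
```

```bash
python3 -m jog '[[[0.03,0.01,-0.025],[0,0,0.02],0.4],[[0.06,0.02,-0.05],[0,0,0.044],0.4],[[0.0975,0.033,-0.07],[0,0,0.044],0.4],[[0.0975,0.033,-0.08],[0,0,0.044],0.4],[[0.0975,0.033,-0.08],[0,0,0.044],0.4]]'
python3 - <<'E'
from meas import *
m=vision.camera_model("wrist");s=r.sense()
im=vision.snapshot("wrist")[:,:,::-1].copy();cv2.imwrite("pics/w2.png",im);pickle.dump((m,s),open("w2.pkl","wb"));print(s["qd"],s["tool_pos"],jaw(s)[0])
E
```

```text
time: 1.98
tool_pos: [681.6, -33.7, 135.7]
tcp_rot: [158.2, 89.5, 174.9]
ft_force: [-0.2, -0.5, -0.4]
finger_gap: 59.8
[-1.  -5.7  0.6 -0.5  2.5 -0.4] [681.6 -33.7 135.7] 16.62962838440077
```

View pics/w2.png

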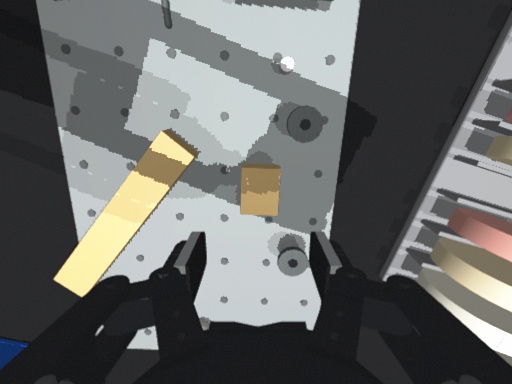

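The whole bar now shows, from (180,145) to (75,280). The stub is at (260,190) and the heads at (305,124) and (292,262).

Run:
```python
from meas import *
im=cv2.imread("pics/w2.png")
cv2.imwrite("pics/w2c.png",cv2.resize(im[40:300,40:340],None,fx=2.6,fy=2.3,interpolation=cv2.INTER_CUBIC))
```

```text
(no output)
```

View pics/w2c.png

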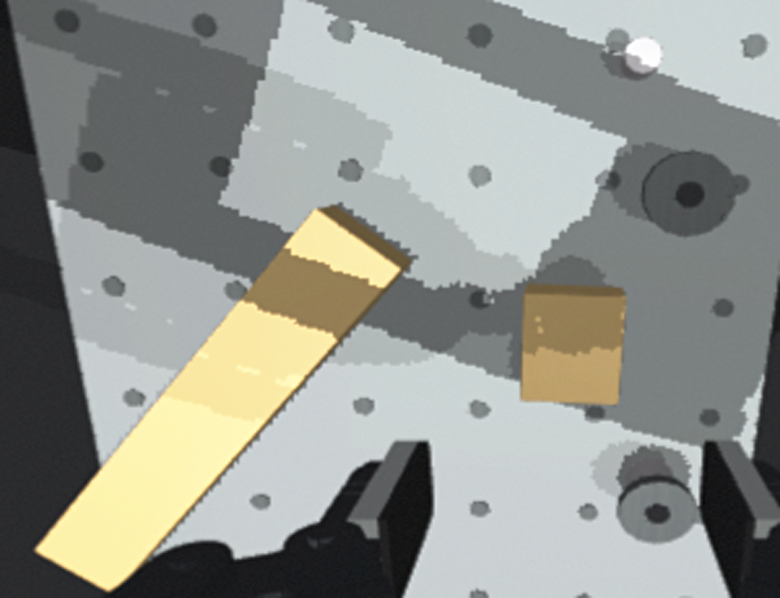

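Run:
```python
from meas import *
m1,s1=pickle.load(open("w1.pkl","rb"));m2,s2=pickle.load(open("w2.pkl","rb"))
prs={"heel":((380.7,113.3),(305,124.3)),"far":((366.8,220.7),(292.7,260.9)),"stop":((367.5,69.6),(287.3,63.9)),
"s1":((328.6,147.8),(241.5,167.8)),"s2":((357.9,148),(280.8,168.7)),"s3":((355.6,185.5),(278.1,215.7)),"s4":((327,185),(240.4,213.9)),
"b_heelL":((270.4,123.3),(161.9,130.9)),"b_heelR":((293.2,142.0),(195,156.5))}
for k,(a,b) in prs.items():print(k,*tri(m1,a,m2,b))
P=plane(m2,[(305,124.3),(292.7,260.9)],46);print("heads",P,np.linalg.norm(P[1]-P[0]),np.degrees(np.arctan2(*(P[1]-P[0])[[1,0]])))
T=plane(m2,[(241.5,167.8),(280.8,168.7),(278.1,215.7),(240.4,213.9)],35);print("stub",T.mean(0),[np.linalg.norm(T[i]-T[i-1]) for i in range(4)],np.degrees(np.arctan2(*(T[2]-T[1])[[1,0]])))
B=plane(m2,[(161.9,130.9),(195,156.5),(81.9,297.4),(53.8,278.7)],35);print("bar",B,B.mean(0),[np.linalg.norm(B[i]-B[i-1]) for i in range(4)])
h=(B[0]+B[1])/2;t=(B[2]+B[3])/2;print(np.degrees(np.arctan2(*(t-h)[[1,0]])),jaw(r.sense())[0])
```

```text
heel [700.3  37.4  45. ] 0.1760763829175732
far [733.  -88.   43.8] 1.0384522969989696
stop [672.4  77.5  37. ] 0.08499007842526157
s1 [659.9 -14.6  35. ] 1.2666682021855968
s2 [694.5  -5.9  32.7] 0.6014442337316184
s3 [705.8 -49.3  37.7] 0.7030552914745538
s4 [671.2 -57.3  38.8] 0.5367501555507462
b_heelL [584.9  -3.8  34.3] 0.24033166732351446
b_heelR [617.1 -18.1  32. ] 0.31313148007890235
heads [[700.2  37.4  46. ]
 [731.9 -86.3  46. ]] 127.69581504964964 -75.61447984862099
stub [683.  -32.4  35. ] [np.float64(44.83074752454946), np.float64(35.46538051405601), np.float64(45.780489334814185), np.float64(35.95948749588989)] -75.07730266247962
bar [[ 585.1   -3.6   35. ]
 [ 617.6  -17.2   35. ]
 [ 535.  -200.1   35. ]
 [ 504.4 -185.1   35. ]] [ 560.5 -101.5   35. ] [np.float64(198.68007238670603), np.float64(35.272389056635554), np.float64(200.7425425567593), np.float64(34.0290687779842)]
-114.1385390631366 16.60805144707233
```

Two-view heights agree: heads about 45, stop 37, stub and bar tops about 35. The stub's centre is at (683,-32). Descend and grasp.

```bash
python3 -m jog '[[[0,0,-0.03],[0,0,-0.015],0.4],[[0,0,-0.06],[0,0,-0.015],0.4],[[0,0,-0.09],[0,0,-0.015],0.4],[[0,0,-0.105],[0,0,-0.015],0.4],[[0,0,-0.105],[0,0,-0.015],0.4]]'
python3 -m jog '[[[0,0,0],[0,0,0],0.4],[[0,0,0],[0,0,0],0.4]]'
```

```text
time: 2.45
tool_pos: [680.6, -34.1, 34.1]
tcp_rot: [160.4, 89.7, 176.1]
ft_force: [-2.7, 0.3, -1.3]
finger_gap: 59.7
time: 2.62
tool_pos: [685.3, -33.8, 39.9]
tcp_rot: [-23.6, 89.7, -7.8]
ft_force: [-0.6, -0.5, 0.1]
finger_gap: 59.7
```

```bash
python3 -m jog '[[[0,0,-0.006],[0,0,0],0.4],[[0,0,-0.006],[0,0,0],0.4],[[0,0,-0.006],[0,0,0],0.4]]'; python3 -c "
from h import *
s=r.sense();print(s['tool_pos'],s['qd'])"
```

```text
time: 2.87
tool_pos: [684.0, -33.0, 31.2]
tcp_rot: [-23.0, 89.9, -7.2]
ft_force: [-1.0, -0.0, -1.1]
finger_gap: 59.8
[684.01267972 -33.04875268  31.18866733] [ 0.11421046  0.32075979  0.18184958  0.01311155  0.09702969 -0.04262629]
```

```bash
python3 -m jog '[[[0,0,-0.004],[0,0,0],0.4],[[0,0,-0.004],[0,0,0],0],[[0,0,-0.004],[0,0,0],-0.4],[[0,0,-0.004],[0,0,0],-0.6],[[0,0,-0.004],[0,0,0],-0.6]]' 40;python3 -m jog '[[[0,0,0],[0,0,0],-0.6],[[0,0,0],[0,0,0],-0.6]]' 40
```

```text
time: 3.28
tool_pos: [683.6, -33.0, 26.3]
tcp_rot: [-36.2, 90.0, -20.4]
ft_force: [0.3, -0.2, -0.2]
finger_gap: 35.0
time: 3.45
tool_pos: [683.4, -33.0, 26.1]
tcp_rot: [157.1, 90.0, 172.9]
ft_force: [-0.4, 0.2, -0.0]
finger_gap: 35.0
```

The stub is gripped at a 35 mm gap. Lift it and carry it to the bin at (478,-390).

```bash
python3 -m jog '[[[0,0,0.03],[0,0,0],-0.6],[[0,0,0.07],[0,0,0],-0.6],[[0,0,0.11],[0,0,0],-0.6],[[-0.015,-0.03,0.13],[0,0,0],-0.6],[[-0.035,-0.06,0.13],[0,0,0],-0.6]]'
python3 -m jog '[[[-0.02,-0.035,0],[0,0,0],-0.6],[[-0.04,-0.07,0],[0,0,0],-0.6],[[-0.06,-0.105,0],[0,0,0],-0.6],[[-0.08,-0.14,0],[0,0,0],-0.6],[[-0.1,-0.175,0],[0,0,0],-0.6]]'
python3 -m jog '[[[-0.02,-0.035,0],[0,0,-0.1],-0.6],[[-0.04,-0.07,0],[0,0,-0.2],-0.6],[[-0.06,-0.105,0],[0,0,-0.2],-0.6],[[-0.07,-0.122,0],[0,0,-0.2],-0.6],[[-0.07,-0.122,0],[0,0,-0.2],-0.6]]'
python3 - <<'E'
from meas import *
s=r.sense();print(s["tool_pos"],s["finger_gap"],jaw(s)[0])
m=vision.camera_model("wrist");im=vision.snapshot("wrist")[:,:,::-1].copy();cv2.imwrite("pics/w3.png",im);pickle.dump((m,s),open("w3.pkl","wb"))
cv2.imwrite("pics/t3.png",vision.snapshot("top")[:,:,::-1])
E
```

```text
time: 3.87
tool_pos: [653.1, -92.9, 164.5]
tcp_rot: [-27.4, 89.3, -11.4]
ft_force: [0.5, -1.9, 0.5]
finger_gap: 34.9
time: 4.28
tool_pos: [547.3, -269.4, 156.4]
tcp_rot: [-46.8, 90.0, -30.9]
ft_force: [0.8, -1.0, -0.7]
finger_gap: 35.1
time: 4.7
tool_pos: [475.7, -394.1, 156.3]
tcp_rot: [-121.3, 89.9, -117.2]
ft_force: [0.1, -0.4, -0.3]
finger_gap: 35.2
[ 475.7 -394.1  156.3] 35.223602209262715 4.078910604640304
```

View pics/w3.png

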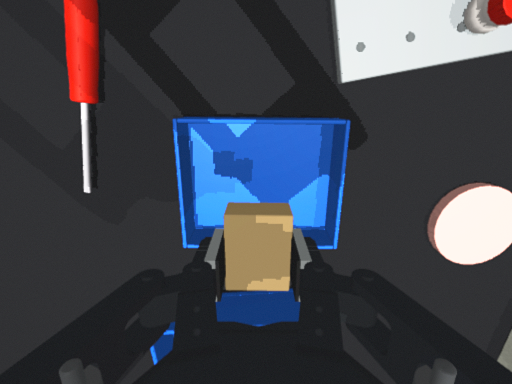

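The bin rim runs (173,119), (349,121), (338,248), (184,248), with the stub held at (258,245). Check the bin centre.

Run:
```python
from meas import *
m,s=pickle.load(open("w3.pkl","rb"))
T=plane(m,[(173,119),(349,121),(338,248),(184,248)],45);print(T,T.mean(0),[np.linalg.norm(T[i]-T[i-1]) for i in range(4)])
im=cv2.imread("pics/t3.png");mt=vision.camera_model("top");print(proj(mt,[[478,-390,45]]))
print(tri(m,(173,119),mt,proj(mt,[T[0]])[0]))
```

```text
[[ 395.7 -334.    45. ]
 [ 552.6 -324.5   45. ]
 [ 563.6 -451.8   45. ]
 [ 404.  -463.3   45. ]] [ 479.  -393.4   45. ] [np.float64(129.59206756273525), np.float64(157.24801920426722), np.float64(127.80436425353435), np.float64(159.93168453618787)]
[[357.9 202.5]]
(array([ 395.7, -334. ,   45. ]), np.float64(1.8648176651176146e-10))
```

```bash
python3 -m jog '[[[0.003,0,-0.035],[0,0,0],-0.6],[[0.003,0,-0.07],[0,0,0],-0.6],[[0.003,0,-0.1],[0,0,0],-0.6],[[0.003,0,-0.123],[0,0,0],-0.6],[[0.003,0,-0.123],[0,0,0],-0.6]]'
python3 -m jog '[[[0,0,0],[0,0,0],-0.6],[[0,0,0],[0,0,0],-0.1],[[0,0,0],[0,0,0],0.3],[[0,0,0],[0,0,0],0.3],[[0,0,0.01],[0,0,0],0.3]]'
python3 -m jog '[[[0,0,0.03],[0,0,0],0.3],[[0,0,0.065],[0,0,0],0.3],[[0,0,0.1],[0,0,0],0.3],[[0,0,0.13],[0,0,0],0.3],[[0,0,0.13],[0,0,0],0.3]]'
python3 - <<'E'
from meas import *
s=r.sense();print(s["tool_pos"],s["finger_gap"],jaw(s)[0])
m=vision.camera_model("wrist");im=vision.snapshot("wrist")[:,:,::-1].copy();cv2.imwrite("pics/w4.png",im)
E
```

```text
time: 5.22
tool_pos: [479.0, -385.1, 26.7]
tcp_rot: [129.7, 89.4, 134.1]
ft_force: [-1.1, 1.4, -1.9]
finger_gap: 35.1
time: 5.63
tool_pos: [481.3, -389.7, 43.3]
tcp_rot: [131.0, 90.0, 135.4]
ft_force: [-0.6, 0.5, -1.3]
finger_gap: 55.6
time: 6.05
tool_pos: [484.9, -393.2, 184.1]
tcp_rot: [-47.7, 89.2, -43.4]
ft_force: [0.6, -1.1, 1.2]
finger_gap: 55.4
[ 484.9 -393.2  184.1] 55.426222006321346 4.348898817900085
```

View pics/w4.png

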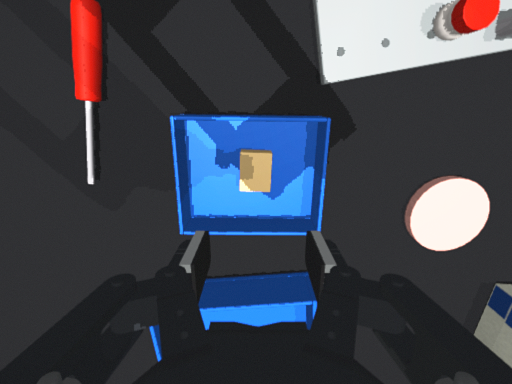

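The stub lies flat in the bin at (255,171). Next is the bar: its centre is about (560.5,-101.5), with its axis at -114°.

```bash
python3 -m jog '[[[0.01,0.036,0],[0,0,-0.1],0.4],[[0.02,0.072,0],[0,0,-0.2],0.4],[[0.03,0.108,0],[0,0,-0.3],0.4],[[0.04,0.144,0],[0,0,-0.4],0.4],[[0.05,0.18,0],[0,0,-0.494],0.4]]'
python3 -m jog '[[[0.01,0.036,-0.01],[0,0,0],0.4],[[0.02,0.072,-0.03],[0,0,0],0.4],[[0.026,0.108,-0.05],[0,0,0],0.4],[[0.026,0.108,-0.06],[0,0,0],0.4],[[0.026,0.108,-0.06],[0,0,0],0.4]]'
python3 -m jog '[[[0,0,0],[0,0,0],0.4],[[0,0,0],[0,0,0],0.4]]'
python3 - <<'E'
from meas import *
m=vision.camera_model("wrist")
s=r.sense();print(s["tool_pos"],s["qd"],jaw(s)[0])
im=vision.snapshot("wrist")[:,:,::-1].copy();cv2.imwrite("pics/w5.png",im);pickle.dump((m,s),open("w5.pkl","wb"))
E
```

```text
time: 6.52
tool_pos: [531.2, -208.4, 173.1]
tcp_rot: [171.9, 90.0, 147.6]
ft_force: [-0.2, -0.3, 0.3]
finger_gap: 59.7
time: 6.93
tool_pos: [555.2, -99.4, 109.8]
tcp_rot: [-171.7, 89.7, 164.5]
ft_force: [-1.0, -0.9, -0.3]
finger_gap: 59.9
time: 7.1
tool_pos: [557.8, -103.3, 114.3]
tcp_rot: [-11.2, 89.9, -35.2]
ft_force: [0.1, -0.2, 0.6]
finger_gap: 59.9
[ 557.8 -103.3  114.3] [-0.8 -0.4 -0.8  0.2 -0.1  0.1] -24.00985414236952
```

View pics/w5.png

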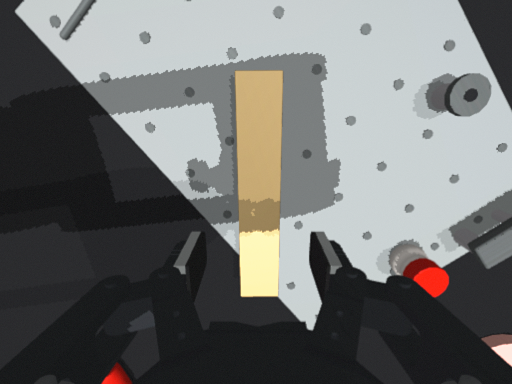

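The bar is centred between the jaws, with its top from (235,71) to (279,296), and aligned.

Run:
```python
from meas import *
m,s=pickle.load(open("w5.pkl","rb"))
B=plane(m,[(235.3,71),(282.3,71),(279,296.5),(241,296.5)],35);h=(B[0]+B[1])/2;t=(B[2]+B[3])/2
print(B,B.mean(0),np.linalg.norm(t-h),np.degrees(np.arctan2(*(t-h)[[1,0]])))
J=plane(m,[(425,280)],57);print(J, plane(m,[(408,256)],15))
ex=np.array([.2504,-.9681]);ey=np.array([.9681,.2504]);o=np.array([688.1,-27.7])
for P in (J[0],plane(m,[(408,256)],15)[0],B.mean(0)):
    d=P[:2]-o;print(d@ex,d@ey)
```

```text
[[ 584.3   -4.1   35. ]
 [ 616.   -18.2   35. ]
 [ 537.1 -201.3   35. ]
 [ 503.7 -186.4   35. ]] [ 560.3 -102.5   35. ] 199.37069042277727 -113.56604602999563
[[ 661.7 -219.2   57. ]] [[ 668.6 -224.9   15. ]]
178.7516010078709 -73.50352295402098
186.05475751528323 -68.22054834827026
40.427202826290895 -142.49504500023417
```

```bash
python3 -m jog '[[[0.001,0,-0.03],[0,0,0],0.4],[[0.001,0,-0.055],[0,0,0],0.4],[[0.001,0,-0.075],[0,0,0],0.4],[[0.001,0,-0.085],[0,0,0],0.4],[[0.001,0,-0.085],[0,0,0],0.4]]'
python3 -m jog '[[[0,0,0],[0,0,0],0.4],[[0,0,0],[0,0,0],0.4],[[0,0,0],[0,0,0],0.4]]'
python3 -m jog '[[[0,0,0],[0,0,0],0.2],[[0,0,0],[0,0,0],0],[[0,0,0],[0,0,0],-0.2],[[0,0,0],[0,0,0],-0.4],[[0,0,0],[0,0,0],-0.4]]' 30
```

```text
time: 7.57
tool_pos: [556.9, -102.7, 26.4]
tcp_rot: [-170.1, 89.8, 165.8]
ft_force: [-0.9, 0.4, -0.3]
finger_gap: 60.0
time: 7.82
tool_pos: [560.1, -102.7, 30.4]
tcp_rot: [8.1, 89.8, -15.9]
ft_force: [-0.2, -0.1, -0.2]
finger_gap: 59.6
time: 8.23
tool_pos: [559.2, -102.2, 29.3]
tcp_rot: [6.3, 89.9, -17.6]
ft_force: [-0.4, 0.9, 7.1]
finger_gap: 35.1
```

Gripped at a 35 mm gap. Slide the bar towards the heel post, stopping about 8 mm short.

```bash
python3 -m jog '[[[0.004,0.004,0.001],[0,0,0],-0.4],[[0.012,0.012,0.001],[0,0,0],-0.4],[[0.022,0.022,0.001],[0,0,0],-0.4],[[0.032,0.032,0.001],[0,0,0],-0.4],[[0.036,0.037,0.001],[0,0,0],-0.4]]'
python3 -m jog '[[[0.008,0.008,0],[0,0,0],-0.4],[[0.018,0.018,0],[0,0,0],-0.4],[[0.027,0.028,0],[0,0,0],-0.4],[[0.034,0.035,0],[0,0,0],-0.4],[[0.036,0.037,0],[0,0,0],-0.4]]'
python3 -m jog '[[[0,0,0],[0,0,0],-0.4],[[0,0,0],[0,0,0],-0.4]]'
python3 - <<'E'
from meas import *
m=vision.camera_model("wrist")
s=r.sense();print(s["tool_pos"],s["ft_force"],jaw(s)[0])
im=vision.snapshot("wrist")[:,:,::-1].copy();cv2.imwrite("pics/w6.png",cv2.resize(im[0:320,80:500],None,fx=1.85,fy=1.85,interpolation=cv2.INTER_CUBIC));pickle.dump((m,s),open("w6.pkl","wb"))
E
```

```text
time: 8.65
tool_pos: [596.0, -63.3, 29.3]
tcp_rot: [50.7, 89.9, 26.8]
ft_force: [-5.4, -6.0, 10.1]
finger_gap: 35.4
time: 9.07
tool_pos: [631.4, -26.7, 29.3]
tcp_rot: [49.5, 90.0, 25.7]
ft_force: [-5.1, -4.8, 8.3]
finger_gap: 34.9
time: 9.23
tool_pos: [631.0, -27.3, 29.3]
tcp_rot: [62.0, 89.9, 38.0]
ft_force: [1.1, 1.9, 2.0]
finger_gap: 35.1
[631.  -27.3  29.3] [1.1 1.9 2. ] -23.91317320506722
```

View pics/w6.png

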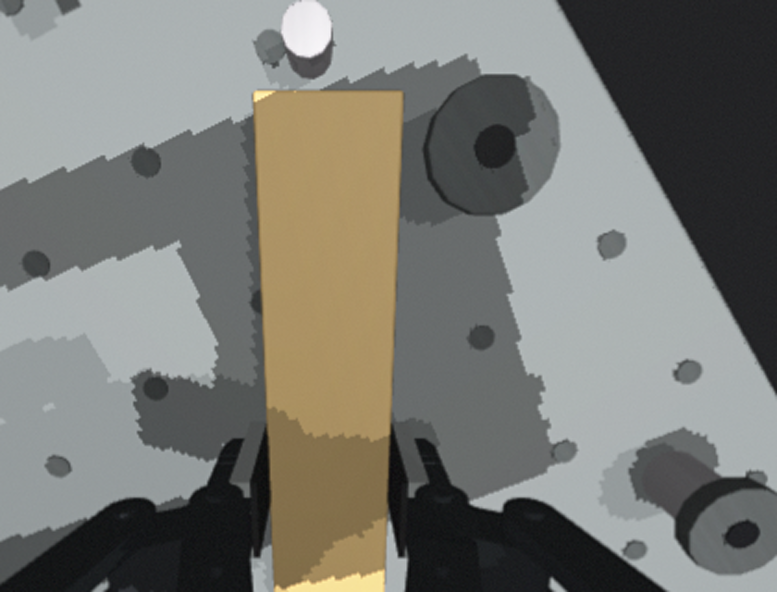

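The heel end is at (254..404,91) in the crop, the head at (494,145) and the pin top at (307,29). The bar is still clear of both. Compute the remaining gap.

```bash
cat >> meas.py <<'E'
def rel(m,hL,hR,head,pin,phi):
    B=plane(m,[hL,hR],35)[:,:2];H=plane(m,[head],46)[0,:2];Pn=plane(m,[pin],37)[0,:2]
    u=np.array([np.cos(np.radians(phi)),np.sin(np.radians(phi))]);v=np.array([-u[1],u[0]])
    c=B.mean(0)+100*u
    print("bar centre",c,"width",np.linalg.norm(B[1]-B[0]),"heel edge angle-90",np.degrees(np.arctan2(*(B[1]-B[0])[::-1]))-90)
    for n,p in(("post",H),("pin",Pn)):print(n,p,"in bar",(p-c)@u,(p-c)@v, "edgeR",(p-B[1])@v)
E
python3 - <<'E'
from meas import *
m,s=pickle.load(open("w6.pkl","rb"))
rel(m,(217.3,49.2),(298.4,49.7),(347,78.4),(245.9,15.7),jaw(s)[0]-90)
E
```

```text
bar centre [631.3 -27.3] width 35.34300545953081 heel edge angle-90 -114.20366028265926
post [700.1  37.7] in bar -87.2825545248267 36.59193402306002 edgeR 18.9206584109658
pin [672.2  77.4] in bar -112.25224251290673 -4.981638396260986 edgeR -22.6529140083552
```

```bash
python3 -m jog '[[[0.002,-0.001,0],[0,0,0],-0.4],[[0.0045,-0.002,0],[0,0,0],-0.4],[[0.0065,-0.003,0],[0,0,0],-0.4],[[0.007,-0.003,0],[0,0,0],-0.4],[[0.007,-0.003,0],[0,0,0],-0.4]]'
python3 -m jog '[[[0.0005,-0.0002,0],[0,0,0],-0.4],[[0.001,-0.0004,0],[0,0,0],-0.4],[[0.001,-0.0004,0],[0,0,0],-0.4]]'
python3 -m jog '[[[0.0005,-0.0002,0],[0,0,0],-0.4],[[0.001,-0.0004,0],[0,0,0],-0.4],[[0.001,-0.0004,0],[0,0,0],-0.4]]'
```

```text
time: 9.7
tool_pos: [636.4, -31.0, 29.3]
tcp_rot: [-172.8, 89.9, 163.2]
ft_force: [-4.9, 1.9, 6.4]
finger_gap: 35.0
time: 9.95
tool_pos: [637.2, -31.4, 29.4]
tcp_rot: [-172.5, 89.8, 163.5]
ft_force: [-6.6, 2.6, 8.0]
finger_gap: 35.0
time: 10.2
tool_pos: [638.2, -31.8, 29.3]
tcp_rot: [-172.4, 89.8, 163.6]
ft_force: [-6.7, 2.7, 8.0]
finger_gap: 35.3
```

```bash
python3 -m jog '[[[0.0005,-0.0002,0],[0,0,0],-0.4],[[0.001,-0.0004,0],[0,0,0],-0.4],[[0.001,-0.0004,0],[0,0,0],-0.4]]'
python3 -m jog '[[[0.0005,-0.0002,0],[0,0,0],-0.4],[[0.001,-0.0004,0],[0,0,0],-0.4],[[0.001,-0.0004,0],[0,0,0],-0.4]]'
python3 - <<'E'
from meas import *
m=vision.camera_model("wrist")
s=r.sense();print(s["tool_pos"],s["ft_force"],s["wrist_torque"],jaw(s)[0])
im=vision.snapshot("wrist")[:,:,::-1].copy();cv2.imwrite("pics/w7.png",cv2.resize(im[0:320,80:500],None,fx=1.85,fy=1.85,interpolation=cv2.INTER_CUBIC));pickle.dump((m,s),open("w7.pkl","wb"))
E
```

```text
time: 10.45
tool_pos: [638.8, -32.1, 29.3]
tcp_rot: [-171.7, 89.8, 164.3]
ft_force: [-7.9, 2.0, 10.2]
finger_gap: 35.1
time: 10.7
tool_pos: [639.0, -32.1, 29.3]
tcp_rot: [-171.0, 89.7, 165.0]
ft_force: [-13.1, 4.1, 14.3]
finger_gap: 35.3
[639.  -32.1  29.3] [-13.1   4.1  14.3] [0.7 2.  0.1] -23.955892065516718
```

View pics/w7.png

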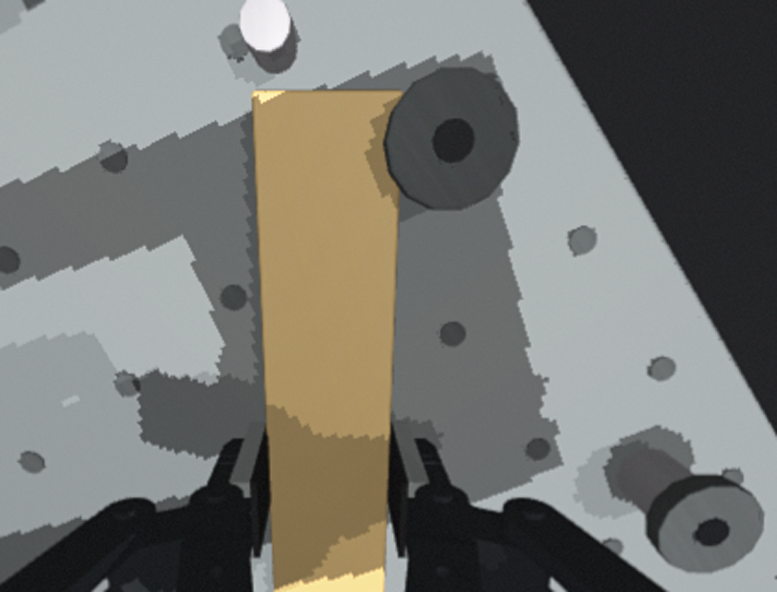

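Contact: the TCP stalled at (639.0,-32.1), right where predicted, and the force rose to 13 N. The crop shows the post head overlapping the bar's edge at (452,138). Work out the swing rows about the post axis.

Run:
```python
from meas import *
r0=np.array([-60.7,-69.7])
def rot(a,v):return np.array([np.cos(a)*v[0]-np.sin(a)*v[1],np.sin(a)*v[0]+np.cos(a)*v[1]])
base=0
for st in([.03,.09,.16,.23,.29],[.35,.42,.49,.54,.57]):
    b=rot(base,r0)
    print([(round(a-base,3),np.round((rot(a,r0)-b),1).tolist()) for a in st]);base=st[-1]
```

```text
[(0.03, [2.1, -1.8]), (0.09, [6.5, -5.2]), (0.16, [11.9, -8.8]), (0.23, [17.5, -12.0]), (0.29, [22.5, -14.4])]
[(0.06, [5.1, -2.1]), (0.13, [11.2, -4.2]), (0.2, [17.5, -5.9]), (0.25, [22.0, -6.8]), (0.28, [24.7, -7.3])]
```

```bash
python3 -m jog '[[[0.0021,-0.0018,0],[0,0,0.03],-0.4],[[0.0065,-0.0052,0],[0,0,0.09],-0.4],[[0.0119,-0.0088,0],[0,0,0.16],-0.4],[[0.0175,-0.012,0],[0,0,0.23],-0.4],[[0.0225,-0.0144,0],[0,0,0.29],-0.4]]' 50
python3 -m jog '[[[0,0,0],[0,0,0],-0.4],[[0,0,0],[0,0,0],-0.4]]'
python3 -c "
from meas import *
s=r.sense();print(s['tool_pos'],jaw(s)[0],s['wrist_torque'])"
```

```text
time: 11.17
tool_pos: [662.0, -46.0, 29.5]
tcp_rot: [161.0, 89.7, 153.9]
ft_force: [-13.0, 7.8, 13.9]
finger_gap: 34.6
time: 11.33
tool_pos: [662.7, -46.5, 29.4]
tcp_rot: [167.4, 89.8, 160.2]
ft_force: [-7.2, 5.5, 9.7]
finger_gap: 35.1
[662.7 -46.5  29.4] -7.22355273131649 [0.7 1.  1.4]
```

```bash
python3 -m jog '[[[0.0051,-0.0021,0],[0,0,0.06],-0.4],[[0.0110,-0.0042,0],[0,0,0.13],-0.4],[[0.0172,-0.0059,0],[0,0,0.2],-0.4],[[0.0217,-0.0068,0],[0,0,0.25],-0.4],[[0.0244,-0.0073,0],[0,0,0.28],-0.4]]' 50
python3 -m jog '[[[0,0,0],[0,0,0],-0.4],[[0,0,0],[0,0,0],-0.4]]'
python3 - <<'E'
from meas import *
m=vision.camera_model("wrist")
s=r.sense();print(s["tool_pos"],s["ft_force"],s["wrist_torque"],jaw(s)[0])
im=vision.snapshot("wrist")[:,:,::-1].copy();cv2.imwrite("pics/w8.png",cv2.resize(im[0:320,80:500],None,fx=1.85,fy=1.85,interpolation=cv2.INTER_CUBIC));pickle.dump((m,s),open("w8.pkl","wb"))
E
```

```text
time: 11.75
tool_pos: [686.5, -54.2, 29.5]
tcp_rot: [159.0, 89.7, 167.8]
ft_force: [-12.7, 3.6, 14.0]
finger_gap: 34.9
time: 11.92
tool_pos: [686.8, -54.3, 29.4]
tcp_rot: [161.7, 89.8, 170.5]
ft_force: [-8.7, 3.3, 9.1]
finger_gap: 34.8
[686.8 -54.3  29.4] [-8.7  3.3  9.1] [0.5 1.3 0.8] 8.747626682951038
```

View pics/w8.png

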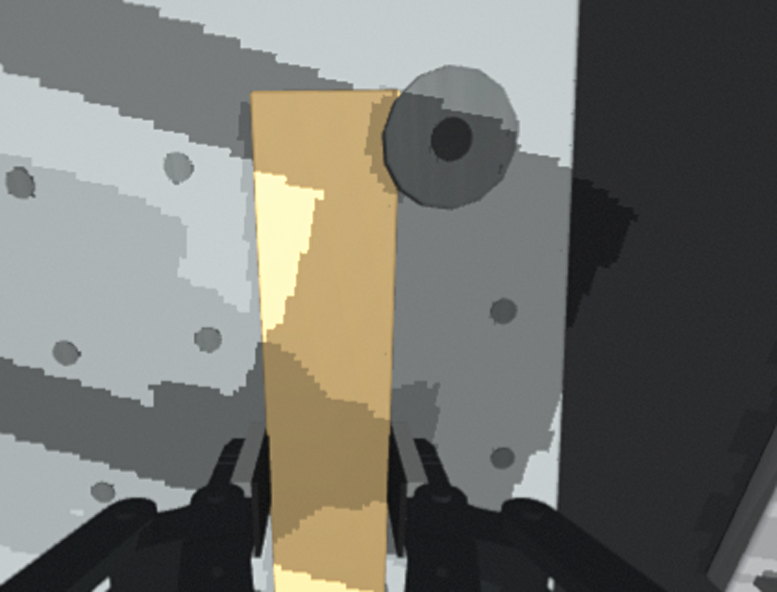

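The heel is still against the post, with the bar about 0.10 rad short of line. Swing the rest of the way.

```bash
python3 -m jog '[[[0.0025,-0.0003,0],[0,0,0.027],-0.4],[[0.0046,-0.0006,0],[0,0,0.05],-0.4],[[0.0069,-0.0007,0],[0,0,0.075],-0.4],[[0.0083,-0.0008,0],[0,0,0.09],-0.4],[[0.0083,-0.0008,0],[0,0,0.09],-0.4]]' 50
python3 -m jog '[[[0.0004,-0.0001,0],[0,0,0.005],-0.4],[[0.0009,-0.0001,0],[0,0,0.01],-0.4],[[0.0009,-0.0001,0],[0,0,0.01],-0.4]]'
python3 - <<'E'
from meas import *
m=vision.camera_model("wrist")
s=r.sense();print(s["tool_pos"],s["ft_force"],s["wrist_torque"],jaw(s)[0])
im=vision.snapshot("wrist")[:,:,::-1].copy();cv2.imwrite("pics/w9.png",im);pickle.dump((m,s),open("w9.pkl","wb"))
t=vision.snapshot("top")[:,:,::-1];cv2.imwrite("pics/t9.png",cv2.resize(t[90:230,160:340],None,fx=4,fy=4,interpolation=cv2.INTER_CUBIC))
E
```

```text
time: 12.38
tool_pos: [694.9, -55.4, 29.5]
tcp_rot: [160.2, 89.8, 174.1]
ft_force: [-10.3, 1.2, 10.8]
finger_gap: 34.5
time: 12.63
tool_pos: [695.4, -55.5, 29.5]
tcp_rot: [158.7, 89.7, 173.1]
ft_force: [-12.0, 0.8, 13.4]
finger_gap: 35.2
[695.4 -55.5  29.5] [-12.    0.8  13.4] [ 0.3  1.9 -0.1] 14.421213815393724
```

View pics/w9.png

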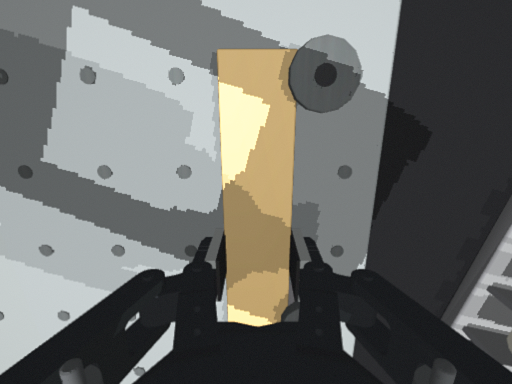

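View pics/t9.png

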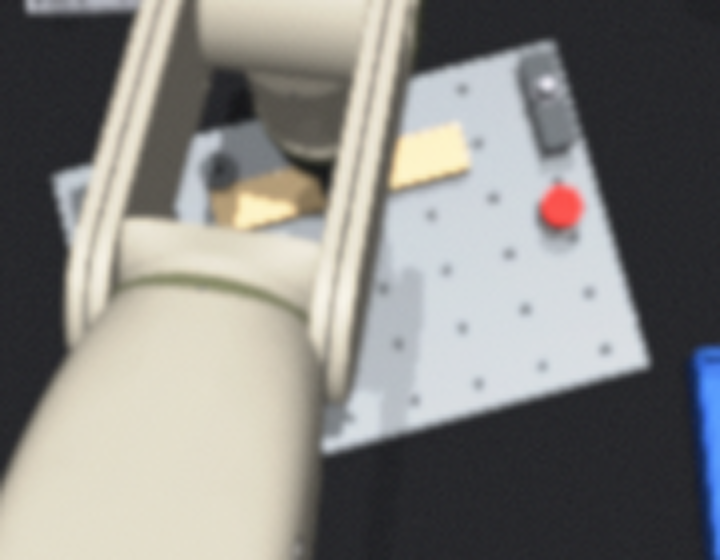

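Aligned: jaws at 14.4°, the TCP at pallet (28.7, 0.1). Slide endwise about 24 mm, then creep onto the pin.

```bash
python3 -m jog '[[[-0.0008,0.003,0],[0,0,0],-0.4],[[-0.0023,0.009,0],[0,0,0],-0.4],[[-0.0039,0.015,0],[0,0,0],-0.4],[[-0.0052,0.02,0],[0,0,0],-0.4],[[-0.006,0.0232,0],[0,0,0],-0.4]]' 50
python3 -m jog '[[[-0.0003,0.001,0],[0,0,0],-0.4],[[-0.0005,0.002,0],[0,0,0],-0.4],[[-0.0005,0.002,0],[0,0,0],-0.4]]'
python3 -m jog '[[[-0.0003,0.001,0],[0,0,0],-0.4],[[-0.0003,0.001,0],[0,0,0],-0.4]]'
python3 -m jog '[[[-0.0003,0.001,0],[0,0,0],-0.4],[[-0.0003,0.001,0],[0,0,0],-0.4]]'
```

```text
time: 13.15
tool_pos: [690.4, -35.9, 29.5]
tcp_rot: [-128.6, 89.7, -114.3]
ft_force: [-5.1, -13.7, 5.3]
finger_gap: 34.7
time: 13.4
tool_pos: [689.9, -34.0, 29.5]
tcp_rot: [-130.7, 89.7, -116.4]
ft_force: [-7.0, -12.5, 6.2]
finger_gap: 34.3
time: 13.57
tool_pos: [689.6, -33.2, 29.5]
tcp_rot: [-129.8, 89.7, -115.4]
ft_force: [-5.8, -12.2, 6.5]
finger_gap: 34.6
time: 13.73
tool_pos: [689.4, -32.2, 29.5]
tcp_rot: [-128.3, 89.7, -114.0]
ft_force: [-4.9, -12.0, 5.8]
finger_gap: 34.9
```

```bash
python3 -m jog '[[[-0.0003,0.001,0],[0,0,0],-0.4],[[-0.0005,0.002,0],[0,0,0],-0.4],[[-0.0005,0.002,0],[0,0,0],-0.4]]'
python3 -m jog '[[[-0.0003,0.001,0],[0,0,0],-0.4],[[-0.0003,0.001,0],[0,0,0],-0.4]]'
python3 -m jog '[[[-0.0003,0.001,0],[0,0,0],-0.4],[[-0.0003,0.001,0],[0,0,0],-0.4]]'
python3 - <<'E'
from meas import *
m=vision.camera_model("wrist")
s=r.sense();print(s["tool_pos"],s["ft_force"],s["wrist_torque"],jaw(s)[0])
im=vision.snapshot("wrist")[:,:,::-1].copy();cv2.imwrite("pics/w10.png",cv2.resize(im[0:320,80:500],None,fx=1.85,fy=1.85,interpolation=cv2.INTER_CUBIC));pickle.dump((m,s),open("w10.pkl","wb"))
E
```

```text
time: 13.98
tool_pos: [688.9, -30.2, 29.5]
tcp_rot: [-128.5, 89.7, -114.1]
ft_force: [-5.6, -12.6, 5.6]
finger_gap: 34.5
time: 14.15
tool_pos: [688.6, -29.2, 29.5]
tcp_rot: [-128.3, 89.7, -113.9]
ft_force: [-5.3, -13.0, 5.9]
finger_gap: 34.7
time: 14.32
tool_pos: [688.3, -28.1, 29.5]
tcp_rot: [-127.4, 89.7, -113.1]
ft_force: [-4.9, -13.6, 6.1]
finger_gap: 34.5
[688.3 -28.1  29.5] [ -4.9 -13.6   6.1] [-2.1  0.8 -0. ] 14.324496242969376
```

View pics/w10.png

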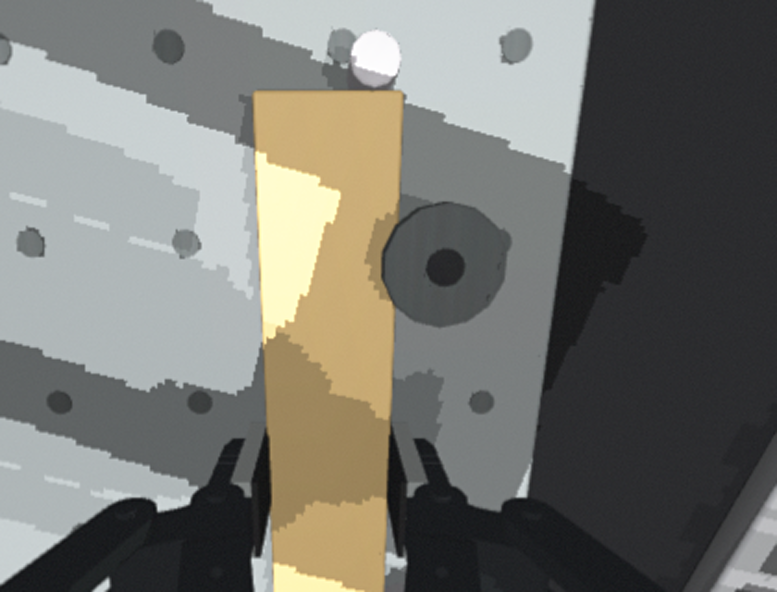

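The heel edge (y≈91) is just short of the pin, whose top is at (376,58).

```bash
python3 - <<'E'
from meas import *
m,s=pickle.load(open("w10.pkl","rb"))
q=lambda x,y:(x/1.85+80,y/1.85)
rel(m,q(254,91),q(403,91.5),q(445,265),q(375.5,57.5),jaw(s)[0]-90)
E
python3 -m jog '[[[-0.0003,0.001,0],[0,0,0],-0.4],[[-0.0003,0.001,0],[0,0,0],-0.4]]'
python3 -m jog '[[[-0.0003,0.001,0],[0,0,0],-0.4],[[-0.0003,0.001,0],[0,0,0],-0.4]]'
```

```text
bar centre [688.3 -28. ] width 35.00102782851832 heel edge angle-90 -75.85903706667894
post [700.   37.9] in bar -60.92328978351911 27.69646212568681 edgeR 10.196037996670805
pin [672.3  77.9] in bar -106.53246632254393 10.676105734692761 edgeR -6.824318394323245
time: 14.53
tool_pos: [688.3, -28.1, 29.5]
tcp_rot: [-117.2, 89.7, -102.9]
ft_force: [-4.3, -16.5, 3.8]
finger_gap: 34.5
time: 14.7
tool_pos: [688.3, -27.9, 29.5]
tcp_rot: [-109.5, 89.6, -95.2]
ft_force: [-2.7, -19.7, 2.7]
finger_gap: 34.6
```

Stalled against the pin, with the force rising to 20 N. Press gently towards the posts and check.

```bash
python3 -m jog '[[[0.0005,-0.0006,0],[0,0,0.005],-0.4],[[0.001,-0.0006,0],[0,0,0.01],-0.4],[[0.001,-0.0006,0],[0,0,0.01],-0.4]]'; python3 -c "
from meas import *
s=r.sense();print(s['tool_pos'],jaw(s)[0],s['wrist_torque'])"
python3 -m jog '[[[0.0005,0,0],[0,0,0.005],-0.4],[[0.001,0,0],[0,0,0.01],-0.4],[[0.001,0,0],[0,0,0.01],-0.4]]'; python3 -c "
from meas import *
s=r.sense();print(s['tool_pos'],jaw(s)[0],s['wrist_torque'])"
```

```text
time: 14.95
tool_pos: [688.4, -28.0, 29.5]
tcp_rot: [-132.4, 89.7, -117.6]
ft_force: [-7.5, -16.2, 7.2]
finger_gap: 34.9
[688.4 -28.   29.5] 14.813631444674204 [-2.7  1.2 -0.9]
time: 15.2
tool_pos: [688.4, -27.8, 29.4]
tcp_rot: [-151.1, 89.6, -135.7]
ft_force: [-13.8, -15.9, 11.4]
finger_gap: 34.9
[688.4 -27.8  29.4] 15.397154569799147 [-2.5  2.1 -0.7]
```

Run:
```python
from meas import *
m=vision.camera_model("wrist");s=r.sense()
im=vision.snapshot("wrist")[:,:,::-1].copy();cv2.imwrite("pics/w11.png",cv2.resize(im[0:320,80:500],None,fx=1.85,fy=1.85,interpolation=cv2.INTER_CUBIC));pickle.dump((m,s),open("w11.pkl","wb"))
```

```text
(no output)
```

View pics/w11.png

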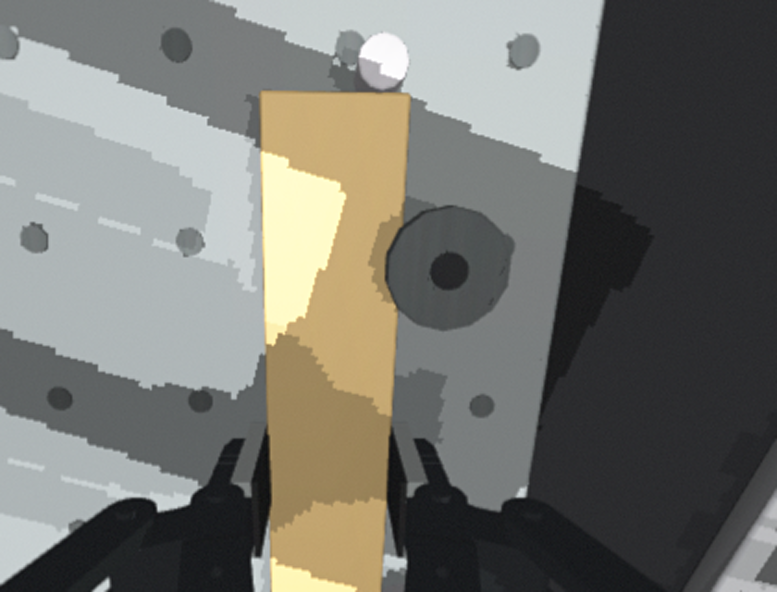

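The heel edge moved to (261..409) relative to the jaws, so the jaws turned on a bar that stayed put. It is stopped by both posts. Relax and release.

```bash
python3 -m jog '[[[-0.0004,0,0],[0,0,-0.004],-0.4],[[-0.0008,-0.0004,0],[0,0,-0.008],-0.4],[[-0.0008,-0.0004,0],[0,0,-0.008],-0.35],[[-0.0008,-0.0004,0],[0,0,-0.008],-0.15],[[-0.0008,-0.0004,0],[0,0,-0.008],0]]' 20
python3 -m jog '[[[0,0,0],[0,0,0],0.2],[[0,0,0],[0,0,0],0.3],[[0,0,0],[0,0,0],0.3],[[0,0,0.01],[0,0,0],0.3],[[0,0,0.02],[0,0,0],0.3]]'
python3 -m jog '[[[0,0,0.03],[0,0,0],0.3],[[0,0,0.06],[0,0,0],0.3],[[0,0,0.09],[0,0,0],0.3],[[-0.03,0,0.1],[0,0,0],0.3],[[-0.05,0,0.1],[0,0,0],0.3]]'
python3 -m jog '[[[-0.03,0.01,0.02],[0,0,0],0.3],[[-0.05,0.02,0.03],[0,0,0],0.3],[[-0.05,0.02,0.03],[0,0,0],0.3],[[-0.05,0.02,0.03],[0,0,0],0.3]]'
python3 - <<'E'
from meas import *
m=vision.camera_model("wrist");s=r.sense()
im=vision.snapshot("wrist")[:,:,::-1].copy();cv2.imwrite("pics/w12.png",cv2.resize(im,None,fx=1.5,fy=1.5,interpolation=cv2.INTER_CUBIC));pickle.dump((m,s),open("w12.pkl","wb"))
E
```

```text
time: 15.67
tool_pos: [688.8, -24.8, 28.6]
tcp_rot: [-177.5, 89.9, -162.4]
ft_force: [0.6, 0.9, -0.3]
finger_gap: 42.4
time: 16.08
tool_pos: [689.3, -22.7, 49.1]
tcp_rot: [157.5, 89.9, 172.6]
ft_force: [0.7, 0.4, 0.3]
finger_gap: 55.3
time: 16.5
tool_pos: [642.6, -23.1, 155.9]
tcp_rot: [-21.9, 89.5, -6.8]
ft_force: [-0.9, -0.1, 0.4]
finger_gap: 55.5
time: 16.83
tool_pos: [590.7, -2.6, 182.0]
tcp_rot: [-20.9, 89.8, -5.7]
ft_force: [0.7, -0.4, 0.1]
finger_gap: 55.4
```

View pics/w12.png

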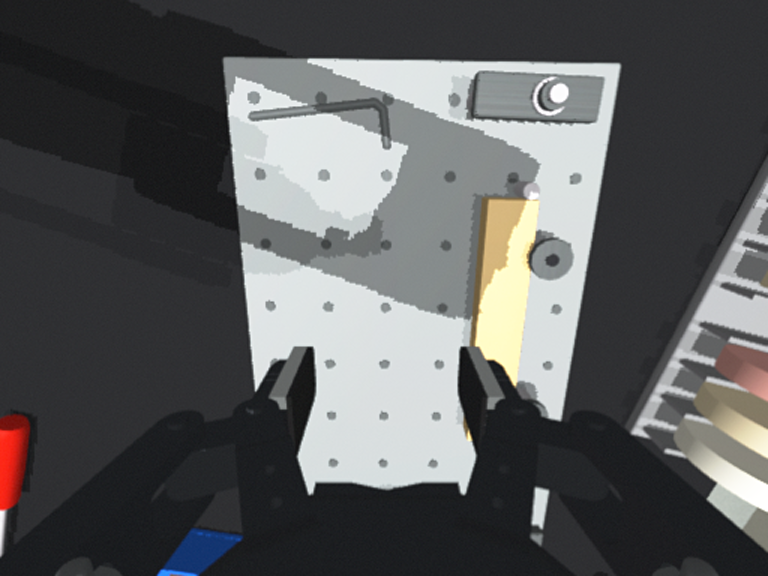

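```bash
python3 -m jog '[[[0.02,-0.03,0.01],[0,0,0],0.3],[[0.04,-0.06,0.01],[0,0,0],0.3],[[0.06,-0.09,0.01],[0,0,0],0.3],[[0.06,-0.11,0.01],[0,0,0],0.3],[[0.06,-0.11,0.01],[0,0,0],0.3]]'
python3 -m jog '[[[0,0,0],[0,0,0],0.3],[[0,0,0],[0,0,0],0.3],[[0,0,0],[0,0,0],0.3]]'
python3 - <<'E'
from meas import *
m=vision.camera_model("wrist");s=r.sense()
im=vision.snapshot("wrist")[:,:,::-1].copy();cv2.imwrite("pics/w13r.png",im);cv2.imwrite("pics/w13.png",cv2.resize(im[0:300,200:460],None,fx=2,fy=2,interpolation=cv2.INTER_CUBIC));pickle.dump((m,s),open("w13.pkl","wb"))
t=vision.snapshot("top")[:,:,::-1];cv2.imwrite("pics/t13.png",t)
E
```

```text
time: 17.3
tool_pos: [650.8, -118.0, 187.8]
tcp_rot: [-144.2, 89.9, -129.3]
ft_force: [0.5, 0.5, -1.3]
finger_gap: 55.5
time: 17.55
tool_pos: [650.0, -112.1, 188.9]
tcp_rot: [121.6, 90.0, 136.8]
ft_force: [-0.2, -0.2, 0.6]
finger_gap: 55.8
```

View pics/w13.png

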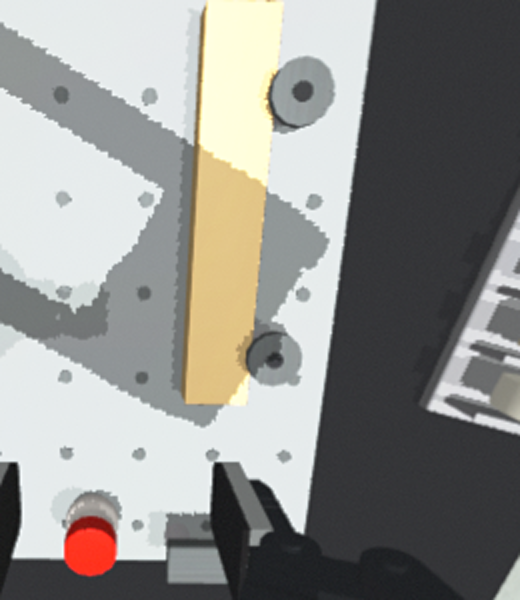

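View pics/t13.png

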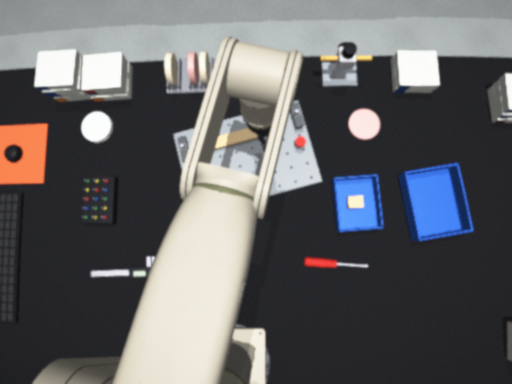

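Both heads overlap the bar's edge, heel at (302,91) and far at (274,358). The stub is in the bin at (356,202) in the top view. Measure the edge distance at both posts.

Run:
```python
from meas import *
m,s=pickle.load(open("w13.pkl","rb"));im=cv2.imread("pics/w13r.png");mk=beige(im)
pts=[]
for y in list(range(3,22))+list(range(66,155)):
    xs=np.where(mk[y,285:345])[0]
    if len(xs):pts.append((285+xs.max()+.5,y))
P=plane(m,pts,35)[:,:2]
for _ in range(3):
    vx,vy,x0,y0=cv2.fitLine(P.astype(np.float32),cv2.DIST_HUBER,0,.01,.01).ravel();n=np.array([-vy,vx]);d=(P-[x0,y0])@n;P=P[abs(d)<1.5]
print("edge angle",np.degrees(np.arctan2(vy,vx)),len(P),abs(d).mean())
H=plane(m,[(351,45.5),(337,178.5)],46)[:,:2];print(H,np.linalg.norm(H[1]-H[0]),"edge dist (want 10)",abs((H-[x0,y0])@n),"post line",np.degrees(np.arctan2(*(H[1]-H[0])[::-1])))
u=np.array([vx,vy]);u=u if u@(H[1]-H[0])>0 else -u
toe=plane(m,[(293,201.5),(323,202)],35)[:,:2]
print("toe - far post along", (toe-H[1])@u,"(want 30)  toe-heelpost",(toe-H[0])@u,"(want 160)")
m2,_=pickle.load(open("w12.pkl","rb"));q=lambda x,y:(x/1.5,y/1.5)
rel(m2,q(486,198.5),q(537,199),q(553,259),q(531.5,189),np.degrees(np.arctan2(u[1],u[0])))
```

```text
edge angle -58.321884 17 0.5496355523135855
[[699.9  37.2]
 [731.8 -87.2]] 128.4006688521424 edge dist (want 10) [32.8  5.3] post line -75.57417643254269
toe - far post along [16.3 26.7] (want 30)  toe-heelpost [138.9 149.3] (want 160)
bar centre [714.2 -16. ] width 35.40779091343062 heel edge angle-90 -75.33077982754853
post [700.6  38. ] in bar -53.13527526147806 16.804324347083803 edgeR -0.12519048029922367
pin [671.9  78.8] in bar -102.92191195505303 13.827059781316041 edgeR -3.102455046066981
```

The mask edge fit failed: it gives -58°, which disagrees with the picture. I read the edge from an enlarged crop instead.

Run:
```python
from meas import *
im=cv2.imread("pics/w13r.png")
cv2.imwrite("pics/w13a.png",cv2.resize(im[0:210,280:370],None,fx=4,fy=2.85,interpolation=cv2.INTER_CUBIC))
g=im[...,0].astype(int)  # blue: low on beige
for y in(4,12,70,85,100,115,130,140,190,198):print(y,im[y,318:346,0].tolist())
```

```text
4 [222, 221, 220, 220, 219, 220, 219, 220, 219, 219, 218, 219, 219, 218, 218, 219, 218, 216, 215, 217, 217, 215, 208, 212, 234, 235, 235, 234]
12 [221, 220, 221, 220, 220, 219, 219, 220, 219, 218, 219, 219, 218, 220, 219, 218, 216, 217, 216, 217, 217, 221, 230, 235, 236, 235, 235, 235]
70 [221, 221, 222, 221, 221, 220, 220, 220, 219, 219, 219, 218, 219, 219, 219, 219, 217, 201, 235, 236, 236, 236, 236, 236, 235, 236, 236, 236]
85 [135, 144, 143, 143, 158, 210, 221, 219, 218, 220, 218, 218, 219, 217, 215, 211, 207, 235, 236, 236, 236, 236, 236, 236, 236, 236, 236, 236]
100 [136, 135, 135, 135, 136, 136, 133, 133, 134, 136, 136, 136, 136, 132, 133, 151, 153, 151, 151, 152, 151, 151, 160, 182, 231, 233, 233, 233]
115 [137, 137, 136, 136, 136, 134, 136, 134, 133, 132, 135, 133, 134, 128, 151, 152, 152, 151, 152, 152, 151, 150, 151, 151, 152, 152, 153, 151]
130 [136, 136, 136, 135, 133, 135, 135, 134, 133, 135, 134, 136, 149, 152, 152, 150, 151, 153, 152, 152, 152, 151, 151, 152, 150, 152, 152, 152]
140 [135, 135, 136, 134, 134, 134, 135, 133, 131, 132, 129, 128, 149, 151, 149, 151, 150, 151, 150, 151, 151, 149, 149, 151, 151, 150, 150, 149]
190 [132, 131, 134, 150, 217, 224, 207, 237, 238, 234, 208, 167, 154, 156, 159, 157, 156, 156, 156, 158, 160, 156, 156, 153, 157, 165, 157, 158]
198 [220, 218, 217, 218, 216, 215, 235, 236, 236, 236, 236, 236, 236, 236, 236, 236, 236, 236, 235, 236, 236, 235, 235, 236, 235, 236, 235, 235]
```

View pics/w13a.png

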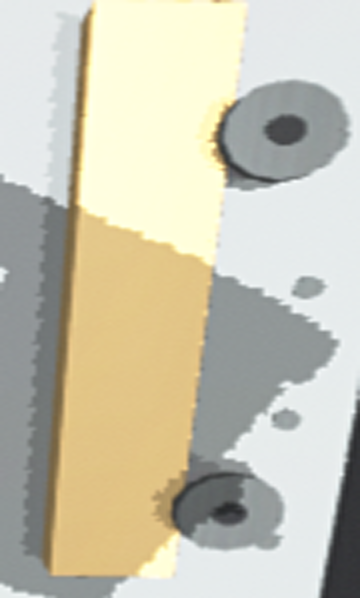

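```bash
python3 - <<'E'
from meas import *
m,s=pickle.load(open("w13.pkl","rb"))
pts=[(341.3,4),(339,12),(335.5,70),(334.4,85),(332.5,100),(331.5,115),(329.6,130),(329.5,140),(323.5,198)]
pts=[p for p in pts if p[1]!=12]
P=plane(m,pts,35)[:,:2]
vx,vy,x0,y0=cv2.fitLine(P.astype(np.float32),cv2.DIST_HUBER,0,.01,.01).ravel();n=np.array([-vy,vx]);print("resid",(P-[x0,y0])@n)
H=plane(m,[(351.2,45.3),(337.5,179.6)],46)[:,:2];u=np.array([vx,vy]);u=u if u[1]<0 else -u
print("angle",np.degrees(np.arctan2(u[1],u[0])),"posts",np.degrees(np.arctan2(*(H[1]-H[0])[::-1])),"dist(10)",abs((H-[x0,y0])@n))
toe=plane(m,[(292.7,201.7),(323.5,202)],35)[:,:2];print("toe beyond far post(30)",(toe-H[1])@u)
m2,_=pickle.load(open("w12.pkl","rb"));q=lambda x,y:(x/1.5,y/1.5)
rel(m2,q(486,198.5),q(537,199),q(553,259),q(531.5,189),np.degrees(np.arctan2(u[1],u[0])))
E
python3 - <<'E'
import cv2
im=cv2.imread("pics/w12.png");cv2.imwrite("pics/w12c.png",cv2.resize(im[160:300,450:610],None,fx=4.5,fy=4.2,interpolation=cv2.INTER_CUBIC))
E
```

```text
resid [-0.2  0.   0.3 -0.2  0.2 -0.4  0.5 -0.2]
angle -75.56949 posts -75.35450614186935 dist(10) [ 9.6 10.1]
toe beyond far post(30) [29.9 29.8]
bar centre [686.6 -27.8] width 35.40779091343062 heel edge angle-90 -75.33077982754853
post [700.6  38. ] in bar -60.225190393766056 29.944139606007926 edgeR 12.240396037765942
pin [671.9  78.8] in bar -106.89027838448668 12.338938792723352 edgeR -5.3648047755186274
```

View pics/w12c.png

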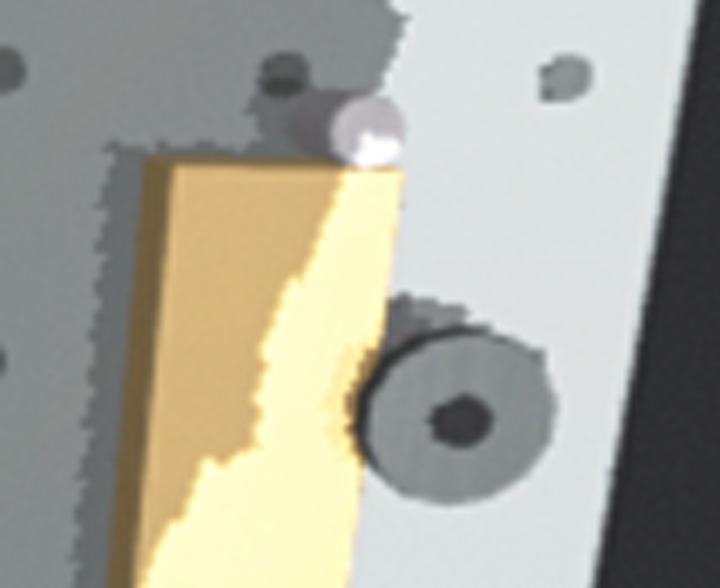

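All checks are within tolerance: edge to posts 9.6 and 10.1 mm (want 10), toe 29.9 mm beyond the far post (want 30), pin at about -106.9 (want -106). The arm is clear, so hand in.

```bash
python3 -m jog '[[[0,0,0.01],[0,0,0],0.3],[[0,0,0.01],[0,0,0],0.3],[[0,0,0.01],[0,0,0],0.3]]'; python3 -c "
from bench import order
print(order.hand_in())"
```

```text
time: 17.9
tool_pos: [650.8, -112.7, 201.0]
tcp_rot: [-29.5, 89.8, -14.3]
ft_force: [-0.3, 0.2, 0.2]
finger_gap: 55.5
the job is handed in; nothing more can be done
None
```

I handed the job in at 17.9 s. The stub is in the 160 x 130 mm blue bin, and the long bar is home against both headed posts and the end stop pin. No verdict was reported.

**What I did:**
- I gripped the stub, carried it to the bin and released it there.
- I slid the bar flat, about 38° slanted, until its heel met the heel post. The arm stalled there and the force rose to 13 N.
- I swung it about that post, pausing about 0.10 rad short of line, until it lay along both posts.
- I pushed it endwise about 28 mm onto the pin. The arm stalled there too, at about 20 N.

**Last checks, from the wrist camera:**

| Check | Measured | Wanted |
|---|---|---|
| Bar edge to heel post axis | 9.6 mm | 10 mm |
| Bar edge to far post axis | 10.1 mm | 10 mm |
| Bar angle against the post line | 0.2° | 0° |
| Toe beyond the far post | 29.9 mm | 30 mm |
| Pin in the bar frame, x | -106.9 mm | -106 mm |

The stub shows inside the bin in the top view, and nothing was held. I kept clear of the jar and tools but did not measure whether they moved.

**What disagreed:**
- My first automatic fit of the bar's edge failed. It gave -58°, which contradicted the picture, so I read the edge by hand from pixel values.
- One earlier view, taken before the arm had settled, put the heel post at y 29.9 mm in the bar frame, against about 27.6 mm in the settled view. Both are inside the 26 to 30.5 mm limits.

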